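# Take the pressing stack apart into its trays

### The job

The glue has set, so clear the pressing stack: one piece at a time from the top down, put each piece into the low tray made to its own outline and size, lying flat on the tray's floor inside the rim, the same side up as it is now. Lower the pieces in, do not drop them, and leave the dye jar and the brush where they are.

Things in the scene. Friction and masses are not known exactly. Their poses are not given: they have to be found in the camera images.
- weight: Round brass weight, top of the stack: plain cylinder 34 mm across and 26 mm high, then a 16 mm neck and a 24 mm knob, 44 mm high in all, about 0.26 kg. Origin at the centre of its underside, z up.
- square: Square steel bench block, 44 x 44 mm, 22 mm thick, about 0.33 kg, second in the stack, under the brass weight. Origin at the centre of its underside, x and y along its sides, z up.
- block: Pale wooden block, 92 mm (its x) by 50 mm (its y), 26 mm thick, about 0.09 kg, third in the stack, under the steel block. Origin at the centre of its underside, z up.
- slab: Pale stone slab, 120 mm (its x) by 60 mm (its y), 24 mm thick, about 0.47 kg, the bottom of the stack, loose on the bench. Origin at the centre of its underside, z up. The pieces of the stack lie centred on one another within about 6 mm and turned a little from one another.
- weight_tray: Fixed plywood tray, dark floor, round, 50 mm across inside, 62 mm outside: the place of the brass weight. Origin at its centre on the bench; its floor is 4 mm above the origin, its rim 9 mm (5 mm above the floor). Stands level, turned at random; lies anywhere among the five work places.
- square_tray: Fixed plywood tray, dark floor, square, 60 x 60 mm inside, 72 x 72 mm outside: the place of the steel block. Origin at its centre on the bench; its floor is 4 mm above the origin, its rim 9 mm (5 mm above the floor). x and y along its sides. Stands level, turned at random; lies anywhere among the five work places.
- block_tray: Fixed plywood tray, dark floor, the smaller of the two oblong trays, 108 mm (x) by 66 mm (y) inside, 120 x 78 mm outside: the place of the wooden block. Origin at its centre on the bench; its floor is 4 mm above the origin, its rim 9 mm (5 mm above the floor). Stands level, turned at random; lies anywhere among the five work places.
- slab_tray: Fixed plywood tray, dark floor, the larger of the two oblong trays, 136 mm (x) by 76 mm (y) inside, 148 x 88 mm outside: the place of the stone slab. Origin at its centre on the bench; its floor is 4 mm above the origin, its rim 9 mm (5 mm above the floor). Stands level, turned at random; lies anywhere among the five work places.
- jar: Bystander: amber glass dye jar with black cap, 42 mm across, 60 mm high, at the far middle of the work. Origin at the centre of its underside.
- brush: Bystander: glue brush 150 mm long lying on the bench at the near left, its length across the bench. Origin under its middle.

How it is judged:
On the way, in this order (a step that is already met when the one before it is completed fails the run):
1. the brass weight lies flat in its own tray (horizontal distance between weight and weight_tray below 0.015 m and z of weight in the frame of weight_tray between 0.002 and 0.006 m and angle between weight's own z axis and vertical below 0.03 rad), for 0.2 s.
2. the steel bench block lies flat in its own tray (after the piece that lay on it) (horizontal distance between square and square_tray below 0.015 m and z of square in the frame of square_tray between 0.002 and 0.006 m and angle between square's own z axis and vertical below 0.03 rad), for 0.2 s.
3. the wooden block lies flat in its own tray (after the piece that lay on it) (horizontal distance between block and block_tray below 0.015 m and z of block in the frame of block_tray between 0.002 and 0.006 m and angle between block's own z axis and vertical below 0.03 rad), for 0.2 s.
4. the stone slab lies flat in its own tray (after the piece that lay on it) (horizontal distance between slab and slab_tray below 0.015 m and z of slab in the frame of slab_tray between 0.002 and 0.006 m and angle between slab's own z axis and vertical below 0.03 rad), for 0.2 s.
At the end, for the whole second after the job is handed in: Each of the four pieces lies at rest in its own tray: centre within 15 mm of the tray's centre, underside on the tray floor within 2 mm, tilted less than 0.03 rad, right side up (all of step 1 and all of step 2 and all of step 3 and all of step 4 and linear speed of each of weight, square, block, slab below 0.01 m/s and angular speed of each of weight, square, block, slab below 0.1 rad/s); the robot touches nothing.
It fails at once if the dye jar is moved more than 15 mm or knocked over (distance of jar from where it was at the start of the episode above 0.015 m or angle between jar's own z axis and vertical above 0.3 rad).
It fails at once if the brush is moved more than 15 mm (distance of brush from where it was at the start of the episode above 0.015 m).
It fails at once if a piece of the stack is dropped (falls free, out of the fingers, at over 0.7 m/s, some 25 mm) ((linear speed of weight above 0.7 m/s and contact force between the fingers and weight below 0.05 N) or (linear speed of square above 0.7 m/s and contact force between the fingers and square below 0.05 N) or (linear speed of block above 0.7 m/s and contact force between the fingers and block below 0.05 N) or (linear speed of slab above 0.7 m/s and contact force between the fingers and slab below 0.05 N)).
It also fails if it takes over 112 s, if anything falls off the work surface, if the arm or the gripper's body presses on something with over 40 N, if the wrist force passes 120 N, or if a joint passes its speed limit or range.

### The arm

A 7-joint arm with a two-finger parallel gripper is mounted at the origin on the work surface. World frame = base frame: x ahead of the robot, y to its left, z up, the work surface at z = 0. Lengths are in m, angles in rad, forces in N, time in s.
With the tool pointing down it reaches from about 0.425 to 0.875 m from the base axis. Payload 4.7 kg.
Tool frame: the origin (TCP) lies midway between the tips of the shut fingers; the grasp point (between the pads) lies 19 mm behind it; z points along the fingers, y is the line along which they close (so a half turn about z gives the same grasp; the last joint's range is limited). The gripper opens to 87 mm and grips with 3 to 60 N. Pads are 19 mm wide; open, the fingers measure 117 mm over their backs; the gripper's body (75 mm by 190 mm) begins 51 mm behind the grasp point.
Start: joints at [-1.175, 0.321, -0.07, 1.45, 0.023, 1.371, -0.057], TCP at [0.242, 0.603, 0.194] pointing down, gripper open.
Joint ranges: [-2.86, 2.86], [-0.3, 2.09], [-1.38, 1.24], [0.06, 2.45], [-1.56, 4.7], [0.09, 2.05], [-2.69, 2.69]. Speed limits (rad/s): [2.57, 2.57, 3.14, 3.14, 3.14, 3.14, 3.14].

### API

Orientations are given as a rotation vector (axis times angle).
In Python, from bench import ctrl gives the robot as it stands. The module is installed in compiled form; this text tells all that it offers.
- The arm moves only by the shell command python3 -m handwheel 'ROWS' [FORCE]. ROWS is JSON, a list of rows, each a list of 7 numbers: the finger opening in m, from 0 to 0.087, then the shift along the tool's x, y, z in m, then the turn, a rotation vector about the tool's x, y, z in degrees. A call has 1 to 12 rows; each row shifts and turns the commanded pose from where the row before left it, along the tool's axes as they then stand; what a row does not reach is not made up. A row lasts 1/8 s, in which the tool goes at most 62.5 mm and 10.7 degrees, less where a joint would pass 70% of its speed; a pose out of reach is approached as far as the arm can. A call is refused whole if a number of a shift passes 0.0625 or a number of a turn 10.7, either way. A call with a gripper value outside its range is refused whole. The fingers move at their own pace and stop on an object; FORCE is the grip in N (left out, the last holds). Time passes only in rows, so rows that do not move let the fingers close. It gives the time, the measured TCP pose, the force, the opening and the grip force at its end, in the units of the state.
- ctrl.get_state(): the state, without advancing time (a new reading comes with each control period).
- ctrl.get_image(name): name is "side" or "top" or "wrist"; returns (picture, depth): 384x512x3 uint8, blue, green, red; 384x512 float32, m along the optical axis (not along the pixel's ray), 0 where there is no reading.
- ctrl.camera_info(name): a dict with "intrinsics" (3x3 intrinsics, pixels), "D" ([k1, k2, p1, p2, k3] as OpenCV has them; the pictures are not rectified), "R" (3x3) and "t" (3): a world point X has camera coordinates R X + t. Camera axes: x right, y down, z forward; pixel columns grow to the right and rows downward; lengths in m; the calibration is good to about 2 mm. A picture is of the moment at which its call begins: read the wrist's pose just before it. camera_info takes no time and is no camera call; for the wrist camera it gives the pose at the moment of the call.
- ctrl.close_job(): hands the job in; it is judged then, once.
The state is a dict: "time": time; "joint_positions": joint angles; "qd": joint speeds; "joint_torque": joint torques, N m; "position": TCP position; "tool_rot": TCP orientation; "ft_force": force on the tool from outside, world axes, zero at the start; "torque": the same for the moment, N m; "grip_width": opening from 0.0 (shut) to 1.0 (fully open); "grip_force": force on a finger pad.
Only numpy, scipy, OpenCV 4.12 (cv2) and the standard library are available. Lean on these libraries where they do the work, as an engineer would, in place of code of your own. Each camera call takes 0.05 s, during which the arm holds its last target. There are 200 camera calls.

## Working session

There is one attempt and no reset: what is moved stays moved. The work goes in short steps, Python scripts to look and compute and a shell command to move; the robot and the scene stay as the last step left them, time stands still between calls to the robot, and variables do not carry over. Pictures are saved under pics/ and viewed, at most 19 in all, crops included, and the job is handed in when it is done.

```bash
mkdir -p pics
python3 - <<'E'
from bench import ctrl
import cv2,numpy as np
print({k:np.round(v,3) for k,v in ctrl.get_state().items()})
for n in("top","side"):
    p,d=ctrl.get_image(n); cv2.imwrite(f"pics/{n}0.png",p); np.save(f"{n}0.npy",d)
    c=ctrl.camera_info(n); print(n,{k:np.round(v,4).tolist() for k,v in c.items()}, (d>0).mean())
c=ctrl.camera_info("wrist");print({k:np.round(v,4).tolist() for k,v in c.items()})
E
```

```text
{'time': np.float64(0.0), 'joint_positions': array([-1.175,  0.322, -0.07 ,  1.452,  0.023,  1.371, -0.057]), 'qd': array([ 0.001,  0.001, -0.001,  0.   , -0.001, -0.   ,  0.001]), 'joint_torque': array([-0.0000e+00, -4.9128e+01, -4.0400e-01, -3.1253e+01, -6.4000e-02,
        4.4000e-02,  0.0000e+00]), 'position': array([0.242, 0.603, 0.193]), 'tool_rot': array([-5.960e-01, -3.084e+00,  3.000e-03]), 'ft_force': array([0.094, 0.185, 0.234]), 'torque': array([-0.022,  0.013, -0.02 ]), 'grip_force': np.float64(0.0), 'grip_width': np.float64(1.001)}
top {'intrinsics': [[421.2742, 0.0, 254.0353], [0.0, 421.2742, 193.0318], [0.0, 0.0, 1.0]], 'D': [-0.0916, 0.0, 0.0, 0.0, 0.0], 'R': [[-0.0063, -0.9998, -0.0177], [-0.9962, 0.0078, -0.0868], [0.0869, 0.0171, -0.9961]], 't': [0.008, 0.5403, 0.9608]} 0.99603271484375
side {'intrinsics': [[393.3462, 0.0, 251.3071], [0.0, 393.3462, 196.5083], [0.0, 0.0, 1.0]], 'D': [-0.0326, 0.0, 0.0, 0.0, 0.0], 'R': [[-0.8983, -0.4393, 0.0086], [-0.344, 0.6908, -0.6359], [0.2735, -0.5742, -0.7717]], 't': [0.4849, 0.2182, 0.8266]} 0.9960683186848959
{'intrinsics': [[278.285, 0.0, 253.4787], [0.0, 278.285, 197.4054], [0.0, 0.0, 1.0]], 'D': [-0.0481, 0.0, 0.0, 0.0, 0.0], 'R': [[0.373, 0.9278, -0.0011], [0.8859, -0.3558, 0.2977], [0.2759, -0.112, -0.9546]], 't': [-0.649, -0.0359, 0.3919]}
```

View pics/top0.png

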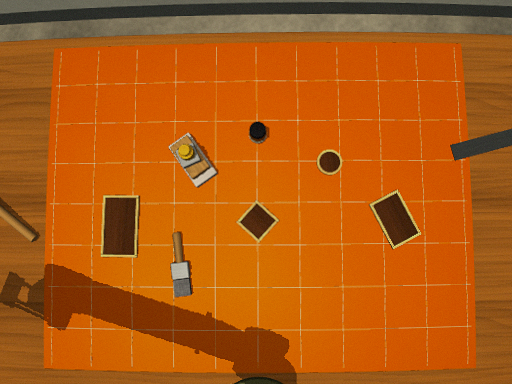

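View pics/side0.png

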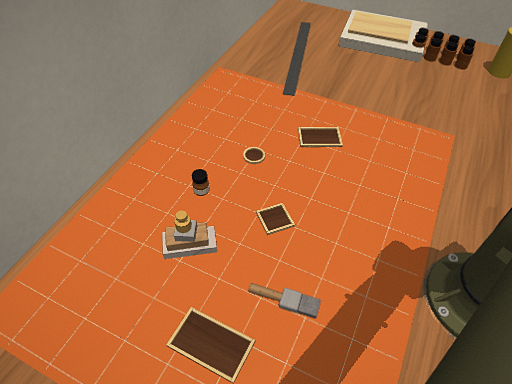

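The top view shows the stack at (193,160), jar (258,131), brush (181,265). The trays are slab (120,226), square (258,222), weight (329,162) and block (395,219). The side view agrees. Next I measure them.

```bash
cat > h.py <<'E'
import cv2,numpy as np
from bench import ctrl
from scipy.spatial.transform import Rotation as Ro
def rays(c,uv):
    n=cv2.undistortPoints(np.float64(uv).reshape(-1,1,2),np.array(c["intrinsics"]),np.array(c["D"])).reshape(-1,2)
    return np.c_[n,np.ones(len(n))]
def world(c,uv,d): # depth
    R,t=np.array(c["R"]),np.array(c["t"]); return (rays(c,uv)*np.reshape(d,(-1,1))-t)@R
def plane(c,uv,z):
    R,t=np.array(c["R"]),np.array(c["t"]); o=-R.T@t; r=rays(c,uv)@R
    return o+r*((z-o[2])/r[:,2])[:,None]
def cloud(c,d):
    v,u=np.mgrid[:384,:512]; P=world(c,np.c_[u.ravel(),v.ravel()],d.ravel()).reshape(384,512,3); P[d<=0]=np.nan; return P
def rect(xy):
    (cx,cy),(w,h),a=cv2.minAreaRect(np.float32(xy)*1000)
    if h>w: w,h,a=h,w,a+90
    return f"centre {cx:.1f} {cy:.1f} size {w:.1f} {h:.1f} long-axis {(a+90)%180-90:.1f}"
def go(x,y,z,yaw,t=None):
    "shift (mm) and turn to TCP x,y,z mm with the closing line at yaw deg (mod 180), tool down"
    s=ctrl.get_state(); R=Ro.from_rotvec(s["tool_rot"]); p=np.array(s["position"])*1000
    yv=R.apply([0,1,0]); cur=np.degrees(np.arctan2(yv[1],yv[0])); dy=(yaw-cur+90)%180-90
    a=np.radians(cur+dy); y_=np.array([np.cos(a),np.sin(a),0]); z_=np.array([0,0,-1.]); T=Ro.from_matrix(np.c_[np.cross(y_,z_),y_,z_])
    print("t",round(s["time"],2),"at",p.round(1),"yaw",round(cur,1),"shift tool mm",R.inv().apply(np.array([x,y,z])-p).round(1),
     "in target axes",T.inv().apply(np.array([x,y,z])-p).round(1),"turn deg",np.degrees((R.inv()*T).as_rotvec()).round(1),"j7",round(s["joint_positions"][6],2))
E
python3 - <<'E'
from h import *
c=ctrl.camera_info("top"); d=np.load("top0.npy"); p=cv2.imread("pics/top0.png"); P=cloud(c,d); Z=P[...,2]
hsv=cv2.cvtColor(p,cv2.COLOR_BGR2HSV)
print("bench z",np.nanmedian(Z[80:340,60:460]))
for n,(u,v,r) in dict(slab=(120,226,45),square=(258,222,28),weight=(329,162,20),block=(395,219,38)).items():
    m=((hsv[...,1]<180)|(hsv[...,2]<110)).astype(np.uint8)
    k=np.zeros_like(m);k[v-r:v+r,u-r:u+r]=1
    cs,_=cv2.findContours(m*k,cv2.RETR_EXTERNAL,cv2.CHAIN_APPROX_NONE)
    q=max(cs,key=cv2.contourArea).reshape(-1,2); w=plane(c,q,.009)
    print(n,"colour",rect(w[:,:2]))
k=np.zeros(Z.shape,bool);k[115:200,150:230]=1
for n,a,b in(("slab",.018,.030),("block",.044,.056),("square",.066,.078),("shoulder",.092,.103),("knob",.108,.125),("all",.012,.2)):
    m=k&(Z>a)&(Z<b); print(n,m.sum(),rect(P[m][:,:2]),np.nanmedian(Z[m]))
k[:]=0;k[110:150,235:285]=1;m=k&(Z>.05);print("jar",rect(P[m][:,:2]))
k[:]=0;k[225:305,165:200]=1;m=k&(hsv[...,1]<200);print("brush",rect(P[m][:,:2]),np.nanmax(Z[m]))
cv2.imwrite("pics/stack.png",cv2.resize(p[115:200,150:230],None,fx=6,fy=6,interpolation=cv2.INTER_CUBIC))
go(600,100,200,0)
E
```

```text
bench z 0.001418214352094846
slab colour centre 456.3 334.4 size 169.3 106.3 long-axis -2.3
square colour centre 482.0 -4.0 size 82.4 79.4 long-axis -42.5
weight colour centre 614.6 -175.1 size 62.3 58.0 long-axis 89.7
block colour centre 465.7 -304.4 size 134.1 121.0 long-axis -63.9
slab 388 centre 621.2 150.3 size 121.6 60.5 long-axis 35.1 0.024044965111281458
block 434 centre 623.6 152.4 size 92.8 50.0 long-axis 35.7 0.05012243363126949
square 196 centre 622.9 153.1 size 44.3 44.3 long-axis 24.2 0.07215636934892292
shoulder 89 centre 625.6 151.8 size 31.1 30.0 long-axis -44.3 0.09880399831125007
knob 99 centre 626.4 152.4 size 22.1 22.0 long-axis -89.2 0.11606271297658084
all 1293 centre 621.2 150.3 size 121.6 60.5 long-axis 35.1 0.0501119144815134
jar centre 682.3 -5.2 size 37.2 34.4 long-axis -0.6
brush centre nan nan size 0.0 0.0 long-axis 0.0 0.024940390892906034
t 0.1 at [242.  602.7 193.2] yaw 68.1 shift tool mm [-519.5 -333.1   -6.1] in target axes [-502.7  358.    -6.8] turn deg [-0.1  0.1 68.1] j7 -0.06
```

View pics/stack.png

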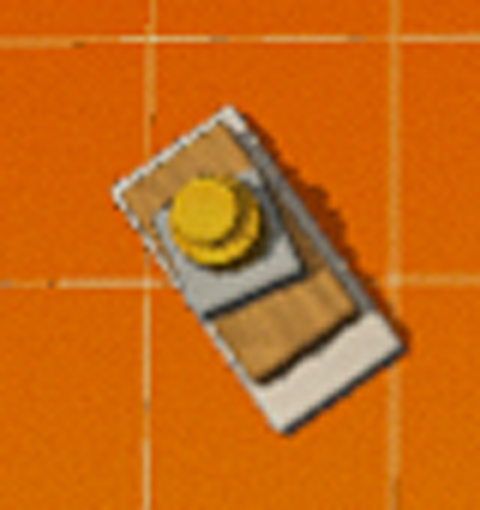

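The crop shows brass knob (205,210) on the steel square, then wood, then slab; the depth slices match the known sizes. For the trays I use the dark floor instead, since grid lines leaked into the rim masks.

Run:
```python
from h import *
c=ctrl.camera_info("top"); p=cv2.imread("pics/top0.png"); d=np.load("top0.npy");Z=cloud(c,d)[...,2]
hsv=cv2.cvtColor(p,cv2.COLOR_BGR2HSV)
for n,(u,v,r) in dict(slab=(120,226,45),square=(258,222,28),weight=(329,162,20),block=(395,219,38)).items():
    k=np.zeros(Z.shape,np.uint8);k[v-r:v+r,u-r:u+r]=1
    for nm,m,z in(("dark",hsv[...,2]<130,.004),("open",cv2.morphologyEx(((hsv[...,1]<180)|(hsv[...,2]<130)).astype(np.uint8),cv2.MORPH_OPEN,np.ones((5,5))),.008)):
        cs,_=cv2.findContours(m.astype(np.uint8)*k,cv2.RETR_EXTERNAL,cv2.CHAIN_APPROX_NONE)
        q=max(cs,key=cv2.contourArea).reshape(-1,2); print(n,nm,rect(plane(c,q,z)[:,:2]))
    
b=np.array([225,70,40])
k=np.zeros(Z.shape,bool);k[225:305,165:200]=1;m=k&(Z>.006)
P=cloud(c,d)[m];print("brush",P.min(0),P.max(0))
```

```text
slab dark centre 465.1 329.9 size 134.9 76.6 long-axis -0.5
slab open centre 465.5 326.0 size 148.0 91.5 long-axis -0.5
square dark centre 476.0 -2.4 size 60.3 60.1 long-axis -42.7
square open centre 475.9 -3.3 size 72.2 72.1 long-axis 47.4
weight dark centre 616.6 -177.1 size 46.3 45.8 long-axis -1.3
weight open centre 614.8 -175.2 size 58.2 57.6 long-axis -1.2
block dark centre 477.8 -331.9 size 108.1 67.3 long-axis 25.6
block open centre 477.2 -328.2 size 121.2 81.9 long-axis 26.1
brush [0.28563701 0.13531925 0.00600134] [0.46695335 0.21639382 0.02494039]
```

```bash
python3 -m handwheel '[[0.087,-0.06,-0.045,-0.006,0,0,8],[0.087,-0.06,-0.045,0,0,0,0],[0.087,-0.06,-0.045,0,0,0,0],[0.087,-0.06,-0.045,0,0,0,0]]' 20; python3 -c "
from h import *
go(626,152,165,110)"
```

```text
time: 0.6
position: [0.3491, 0.3755, 0.1989]
tool_rot: [-0.81, -3.035, 0.0]
ft_force: [1.0, 0.1, -0.2]
grip_width: 0.999
grip_force: 0.0
t 0.6 at [349.1 375.5 198.9] yaw 60.1 shift tool mm [-351.4  -55.8   33.9] in target axes [-183.7 -304.7   33.9] turn deg [ -0.   -0.  -49.9] j7 0.18
```

```bash
python3 -m handwheel '[[0.087,-0.05,-0.008,0,0,0,0],[0.087,-0.05,-0.008,0,0,0,0],[0.087,-0.05,-0.008,0,0,0,0],[0.087,-0.05,-0.008,0,0,0,0],[0.087,-0.05,-0.008,0,0,0,0],[0.087,-0.05,-0.008,0,0,0,0],[0.087,-0.05,-0.008,0,0,0,0],[0.087,0,0,0,0,0,9],[0.087,0,0,0,0,0,9],[0.087,0,0,0,0,0,9],[0.087,0,0,0,0,0,9],[0.087,0,0,0,0,0,0]]' 20; python3 -c "
from h import *
go(626,152,150,24.2)
p,d=ctrl.get_image('wrist');cv2.imwrite('pics/w1.png',p)
go(626,152,150,24.2)"
```

```text
time: 2.1
position: [0.6239, 0.1548, 0.1987]
tool_rot: [-1.706, -2.638, 0.001]
ft_force: [-0.3, 0.8, -0.5]
grip_width: 0.999
grip_force: 0.0
t 2.1 at [623.9 154.8 198.7] yaw 24.2 shift tool mm [-3.4  0.8 48.7] in target axes [-3.4  0.8 48.7] turn deg [-0.1  0.   0. ] j7 0.24
t 2.15 at [623.9 154.8 198.8] yaw 24.3 shift tool mm [-3.5  0.8 48.8] in target axes [-3.5  0.8 48.8] turn deg [-0.  -0.   0.1] j7 0.24
```

View pics/w1.png

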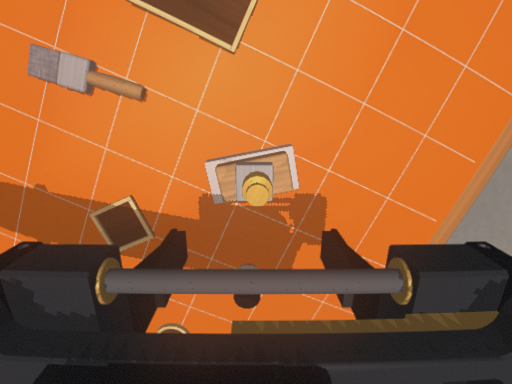

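The wrist view shows the stack at (257,190) midway between the fingertips (180 and 335), with the square's sides along the closing line. Next I descend on the weight.

```bash
python3 -m handwheel '[[0.087,-0.003,0.001,0.025,0,0,0],[0.087,0,0,0.03,0,0,0],[0.087,0,0,0.03,0,0,0],[0.087,0,0,0.02,0,0,0],[0.087,0,0,0.013,0,0,0],[0.087,0,0,0,0,0,0],[0.02,0,0,0,0,0,0],[0.02,0,0,0,0,0,0],[0.02,0,0,0,0,0,0],[0.02,0,0,0,0,0,0],[0.02,0,0,0,0,0,0],[0.02,0,0,0,0,0,0]]' 25; python3 -c "
from h import *
go(626,152,80,24.2)"
```

```text
time: 3.65
position: [0.6263, 0.1525, 0.0812]
tool_rot: [-1.708, -2.637, -0.0]
ft_force: [-0.4, 0.5, -1.1]
grip_width: 0.401
grip_force: 0.0
t 3.65 at [626.3 152.5  81.2] yaw 24.1 shift tool mm [-0.3 -0.4  1.2] in target axes [-0.3 -0.4  1.2] turn deg [-0.  -0.  -0.1] j7 0.27
```

```bash
python3 -m handwheel '[[0.02,0,0,0,0,0,0],[0.02,0,0,0,0,0,0],[0.02,0,0,0,0,0,0],[0.02,0,0,0,0,0,0],[0.02,0,0,-0.01,0,0,0],[0.02,0,0,-0.02,0,0,0],[0.02,0,0,-0.02,0,0,0],[0.02,0,0,0,0,0,0]]' 25; python3 -c "
from h import *
go(615,-176,130,24.2)
p,d=ctrl.get_image('wrist');cv2.imwrite('pics/w2.png',p)"
```

```text
time: 4.65
position: [0.6281, 0.1527, 0.1344]
tool_rot: [1.707, 2.634, 0.006]
ft_force: [-0.1, -0.5, -3.4]
grip_width: 0.254
grip_force: 25.0
t 4.65 at [628.1 152.7 134.4] yaw 24.1 shift tool mm [-294.7 -146.3    3.8] in target axes [-294.5 -146.7    4.4] turn deg [ 0.3  0.  -0.1] j7 0.26
```

View pics/w2.png

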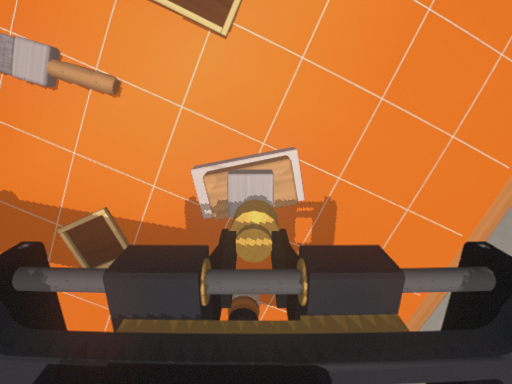

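Run:
```python
from h import *
s=ctrl.get_state();print(np.round(s["position"],4),s["grip_width"])
c=ctrl.camera_info("wrist");p,d=ctrl.get_image("wrist");P=cloud(c,d)
hsv=cv2.cvtColor(p,cv2.COLOR_BGR2HSV)
m=(hsv[...,0]>20)&(hsv[...,0]<35)&(hsv[...,1]>120)&(hsv[...,2]>60); m[:190]=0;m[:,:200]=0;m[:,310:]=0;m[265:]=0
Q=P[m];print(m.sum(),np.nanpercentile(Q,[1,50,99],axis=0).round(4))
h=np.histogram(Q[:,2],bins=np.arange(.06,.2,.004));print([(round(b,3),n) for n,b in zip(*h) if n])
cv2.imwrite("pics/w3.png",cv2.resize(p[180:330,190:320],None,fx=4,fy=4,interpolation=cv2.INTER_CUBIC))
p,d=ctrl.get_image("side");cv2.imwrite("pics/s3.png",cv2.resize(p[130:280,120:270],None,fx=4,fy=4,interpolation=cv2.INTER_CUBIC))
```

```text
[0.6271 0.1526 0.1328] 0.2581807776072542
197 [[0.6159 0.1622 0.149 ]
 [0.6224 0.1665 0.1509]
 [0.6292 0.1705 0.1524]]
[(np.float64(0.148), np.int64(182)), (np.float64(0.152), np.int64(15))]
```

View pics/s3.png

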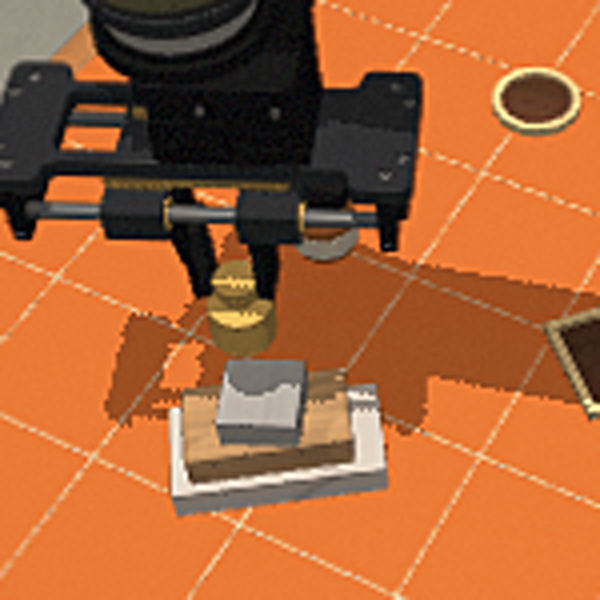

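View pics/w3.png

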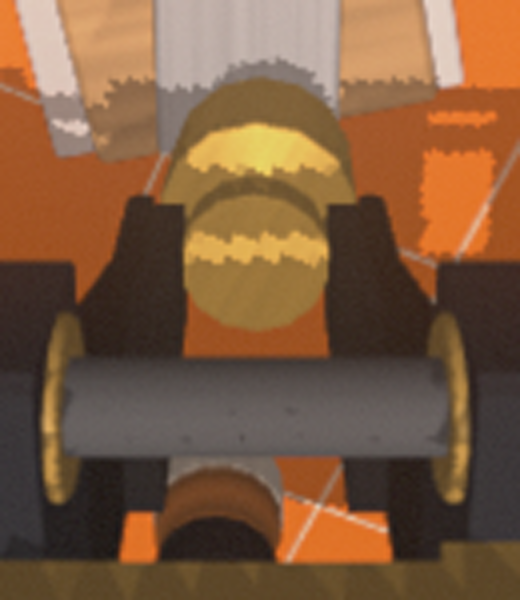

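The side crop shows the weight hanging by its knob between the fingers, upright; in the wrist crop the knob is at (255,260) and the shoulder at (255,150), beyond the tips. I need the exact heights.

Run:
```python
from h import *
s=ctrl.get_state();print(np.round(s["position"],4),s["grip_width"])
c=ctrl.camera_info("wrist");p,d=ctrl.get_image("wrist");P=cloud(c,d)
for n,u,v in(("knob",254,247),("knob",254,240),("shoulder",255,217),("shoulder",255,213),("tipL",229,232),("tipR",282,232),("tipL2",226,240),("sq",252,185)): print(n,P[v,u].round(4))
c=ctrl.camera_info("side");p,d=ctrl.get_image("side");P=cloud(c,d)
for n,x,y in(("knob",238,275),("shoulder",240,313),("cylside",242,335),("cylbot",242,350),("tipL",202,293),("tipR",262,293)): print(n,P[130+y//4,120+x//4].round(4))
go(615,-176,140,24.2)
```

```text
[0.6259 0.1524 0.1309] 0.25977203170325547
knob [0.6255 0.1535 0.1659]
knob [0.6234 0.1582 0.1666]
shoulder [0.6206 0.1661 0.1492]
shoulder [0.6196 0.1685 0.1487]
tipL [0.6078 0.1549 0.1623]
tipR [0.6373 0.1694 0.1648]
tipL2 [0.6069 0.1551 0.1745]
sq [0.6177 0.1668 0.0727]
knob [0.627  0.1527 0.1652]
shoulder [0.6209 0.1628 0.1478]
cylside [0.6162 0.1711 0.1438]
cylbot [0.6171 0.1726 0.1317]
tipL [0.636  0.1715 0.1652]
tipR [0.6102 0.1574 0.1638]
t 4.9 at [625.6 152.4 130.4] yaw 24.1 shift tool mm [-295.3 -143.9   -9.5] in target axes [-295.1 -144.3   -9.6] turn deg [-0.1 -0.  -0.1] j7 0.26
```

Run:
```python
from h import *
s=ctrl.get_state();p0=np.array(s["position"]);R=Ro.from_rotvec(s["tool_rot"])
for n in("wrist","side"):
    c=ctrl.camera_info(n);p,d=ctrl.get_image(n);P=cloud(c,d);hsv=cv2.cvtColor(p,cv2.COLOR_BGR2HSV)
    T=((P.reshape(-1,3)-p0)@R.as_matrix()).reshape(P.shape)*1000
    m=(hsv[...,2]<60)&(abs(T[...,0])<25)&(abs(T[...,1])<45)&(T[...,2]>-70)&(T[...,2]<15)
    print(n,m.sum(),"tool z max",np.percentile(T[m][:,2],[50,90,98,100]).round(1))
    for side in(-1,1):
        q=T[m&(T[...,1]*side>0)]
        for a in range(-60,10,6):
            r=q[(q[:,2]>=a)&(q[:,2]<a+6)]
            if len(r)>2: print(side,a,len(r),"x",np.percentile(r[:,0],[3,97]).round(0),"y",np.percentile(r[:,1],[3,97]).round(0))
```

```text
wrist 982 tool z max [-58.3 -47.1 -40.4 -30.3]
-1 -60 121 x [ 1. 11.] y [-21. -12.]
-1 -54 107 x [-3. 11.] y [-20. -11.]
-1 -48 55 x [ 2. 11.] y [-19. -11.]
-1 -42 20 x [-4. 11.] y [-19. -11.]
1 -60 113 x [ 0. 11.] y [12. 20.]
1 -54 77 x [-3. 11.] y [11. 19.]
1 -48 34 x [ 1. 11.] y [11. 19.]
1 -42 16 x [-6. 11.] y [11. 18.]
1 -36 4 x [ 9. 11.] y [13. 19.]
side 171 tool z max [-50.6 -33.9 -30.1 -26.8]
-1 -60 11 x [10. 12.] y [-21. -13.]
-1 -54 8 x [10. 12.] y [-20. -12.]
-1 -48 14 x [-5. 13.] y [-19. -12.]
-1 -42 9 x [-0. 13.] y [-19. -13.]
-1 -36 14 x [ 3. 13.] y [-19. -11.]
1 -60 17 x [-4. 14.] y [12. 21.]
1 -54 13 x [-2. 13.] y [12. 19.]
1 -48 15 x [-2. 13.] y [12. 20.]
1 -42 10 x [ 1. 13.] y [12. 20.]
1 -36 13 x [-5. 14.] y [12. 20.]
1 -30 3 x [ 9. 11.] y [13. 17.]
```

Fingertips visibly end about 27 mm behind the stated TCP, so the knob is held firmly, with the weight's bottom 9.4 mm below the TCP. I carry it over its tray.

```bash
python3 -m handwheel '[[0.02,-0.015,-0.007,-0.01,0,0,0],[0.02,-0.03,-0.015,0,0,0,0],[0.02,-0.03,-0.015,0,0,0,0],[0.02,-0.03,-0.015,0,0,0,0],[0.02,-0.03,-0.015,0,0,0,0],[0.02,-0.035,-0.017,0,0,0,0],[0.02,-0.035,-0.017,0,0,0,0],[0.02,-0.03,-0.015,0,0,0,0],[0.02,-0.03,-0.015,0,0,0,0],[0.02,-0.02,-0.01,0,0,0,0],[0.02,-0.01,-0.005,0,0,0,0],[0.02,0,0,0,0,0,0]]' 30
python3 - <<'E'
from h import *
s=ctrl.get_state();p0=np.array(s["position"]);R=Ro.from_rotvec(s["tool_rot"])
go(615,-176,60,24.2)
c=ctrl.camera_info("wrist");p,d=ctrl.get_image("wrist");P=cloud(c,d)
r=np.linalg.norm(P[...,:2]-p0[:2],axis=2); m=(r<.010)&(P[...,2]>p0[2]+.02)&(P[...,2]<p0[2]+.045);print("knob",np.median(P[m],0))
cv2.imwrite("pics/w4.png",p)
m=((cv2.cvtColor(p,cv2.COLOR_BGR2HSV)[...,2]<130)&(abs(P[...,2]-.004)<.008)&(np.linalg.norm(P[...,:2]-[.615,-.176],axis=2)<.04)); print("tray visible floor",rect(P[m][:,:2]))
c=ctrl.camera_info("top");p,d=ctrl.get_image("top");P=cloud(c,d);Z=P[...,2]
k=np.zeros(Z.shape,bool);k[115:200,150:230]=1
for n,a,b in(("slab",.018,.030),("block",.044,.056),("square",.066,.078)):
    m=k&(Z>a)&(Z<b); print(n,m.sum(),rect(P[m][:,:2]),np.nanmedian(Z[m]))
E
```

```text
time: 6.5
position: [0.6133, -0.1777, 0.1416]
tool_rot: [1.711, 2.635, -0.0]
ft_force: [0.6, 0.9, -2.2]
grip_width: 0.252
grip_force: 30.0
t 6.5 at [ 613.3 -177.7  141.6] yaw 24.0 shift tool mm [ 0.9  2.3 81.6] in target axes [ 0.9  2.3 81.6] turn deg [ 0.   0.  -0.2] j7 0.81
knob [ 0.61310452 -0.17741625  0.17677822]
tray visible floor centre 620.9 -185.1 size 47.4 25.8 long-axis 26.9
slab 390 centre 621.2 150.3 size 121.5 60.4 long-axis 35.1 0.024019525484767823
block 450 centre 623.4 152.4 size 93.3 50.0 long-axis 35.8 0.05010258060451292
square 387 centre 622.9 152.9 size 45.5 44.3 long-axis 23.9 0.07216949267369512
```

```bash
python3 -m handwheel '[[0.02,0.001,0.002,0.02,0,0,0],[0.02,0,0,0.03,0,0,0],[0.02,0,0,0.03,0,0,0],[0.02,0,0,0.025,0,0,0],[0.02,0,0,0.015,0,0,0],[0.02,0,0,0.003,0,0,0],[0.02,0,0,0.0,0,0,0],[0.02,0,0,0,0,0,0]]' 30; python3 -m handwheel '[[0.02,0,0,0.002,0,0,0],[0.02,0,0,0.001,0,0,0],[0.02,0,0,0,0,0,0]]';python3 -c "
from h import *
go(615,-176,13.5,24.2)
p,d=ctrl.get_image('side');cv2.imwrite('pics/s5.png',cv2.resize(p[80:200,170:330],None,fx=4,fy=4,interpolation=cv2.INTER_CUBIC))"
```

```text
time: 7.6
position: [0.616, -0.175, 0.0194]
tool_rot: [1.707, 2.635, 0.001]
ft_force: [0.2, 0.4, -2.1]
grip_width: 0.251
grip_force: 30.0
time: 7.98
position: [0.615, -0.1747, 0.0152]
tool_rot: [-1.708, -2.637, -0.0]
ft_force: [-0.1, -0.0, -2.3]
grip_width: 0.257
grip_force: 30.0
t 7.97 at [ 615.  -174.7   15.2] yaw 24.1 shift tool mm [-1.2 -0.6  1.7] in target axes [-1.2 -0.6  1.7] turn deg [ 0.  -0.  -0.1] j7 0.86
```

View pics/s5.png

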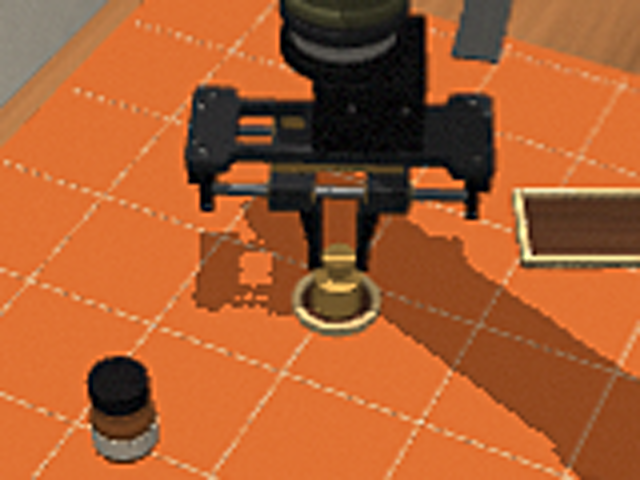

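The side crop shows the weight centred in its round tray at (337,297), about to touch. I lower it the last 1–2 mm, release, and go up.

```bash
python3 -m handwheel '[[0.02,0,0,0.001,0,0,0],[0.02,0,0,0.001,0,0,0],[0.02,0,0,0,0,0,0]]';python3 -m handwheel '[[0.03,0,0,0,0,0,0],[0.034,0,0,0,0,0,0],[0.05,0,0,0,0,0,0],[0.05,0,0,0,0,0,0],[0.06,0,0,-0.03,0,0,0],[0.087,0,0,-0.04,0,0,0],[0.087,0,0,-0.05,0,0,0],[0.087,0,0,0,0,0,0]]'
python3 -c "
from h import *
s=ctrl.get_state();p0=np.array(s['position'])
c=ctrl.camera_info('wrist');p,d=ctrl.get_image('wrist');P=cloud(c,d)
for a,b in((.042,.054),(.025,.036)):
  m=(abs(P[...,2]-(a+b)/2)<(b-a)/2)&(np.linalg.norm(P[...,:2]-[.615,-.176],axis=2)<.03);print(m.sum(),rect(P[m][:,:2]) if m.sum()>5 else '',np.median(P[m][:,2]))
go(623,153,150,113.9)"
```

```text
time: 8.4
position: [0.6153, -0.1748, 0.0136]
tool_rot: [1.708, 2.636, 0.0]
ft_force: [-0.8, 0.4, 0.1]
grip_width: 0.253
grip_force: 30.0
time: 9.4
position: [0.6181, -0.176, 0.1383]
tool_rot: [1.704, 2.63, 0.006]
ft_force: [-0.5, 0.3, 0.6]
grip_width: 0.934
grip_force: 0.0
413 centre 615.1 -172.0 size 23.2 22.9 long-axis 45.8 0.04824598395393264
303 centre 614.3 -171.3 size 32.2 31.5 long-axis 24.4 0.030782999136264068
t 9.45 at [ 616.5 -175.2  135.5] yaw 24.1 shift tool mm [296.9 140.2 -14.6] in target axes [-139.   297.4  -14.5] turn deg [  0.1   0.3 -89.8] j7 0.81
```

```bash
python3 -m handwheel '[[0.087,0.02,0.01,-0.015,0,0,0],[0.087,0.035,0.016,0,0,0,0],[0.087,0.035,0.016,0,0,0,0],[0.087,0.035,0.016,0,0,0,0],[0.087,0.035,0.016,0,0,0,0],[0.087,0.035,0.016,0,0,0,0],[0.087,0.035,0.016,0,0,0,0],[0.087,0.03,0.015,0,0,0,0],[0.087,0.022,0.012,0,0,0,0],[0.087,0.015,0.007,0,0,0,0],[0.087,0,0,0,0,0,10],[0.087,0,0,0,0,0,10]]' 20; python3 -m handwheel '[[0.087,0,0,0,0,0,10],[0.087,0,0,0,0,0,10],[0.087,0,0,0,0,0,10],[0.087,0,0,0,0,0,10],[0.087,0,0,0,0,0,10],[0.087,0,0,0,0,0,10],[0.087,0,0,0,0,0,10],[0.087,0,0,0,0,0,0]]'
python3 - <<'E'
from h import *
go(623,153,35,-66.1)
c=ctrl.camera_info("wrist");p,d=ctrl.get_image("wrist");P=cloud(c,d);Z=P[...,2]
k=np.linalg.norm(P[...,:2]-[.622,.152],axis=2)<.07
for n,a,b in(("block",.044,.056),("square",.066,.078)):
    m=k&(Z>a)&(Z<b); print(n,m.sum(),rect(P[m][:,:2]),np.nanmedian(Z[m]))
cv2.imwrite("pics/w6.png",p)
E
```

```text
time: 10.95
position: [0.6214, 0.1527, 0.1478]
tool_rot: [2.148, 2.292, -0.002]
ft_force: [0.0, -0.5, -0.3]
grip_width: 1.001
grip_force: 0.0
time: 11.95
position: [0.6215, 0.1526, 0.148]
tool_rot: [3.071, 0.657, -0.001]
ft_force: [-0.7, 1.1, -0.1]
grip_width: 0.998
grip_force: 0.0
t 11.95 at [621.5 152.6 148. ] yaw -65.8 shift tool mm [1.70e+00 1.00e-01 1.13e+02] in target axes [  1.6   0.2 113. ] turn deg [0.  0.  0.3] j7 -1.25
block 1894 centre 624.4 155.4 size 91.8 50.0 long-axis 35.7 0.05024604215004307
square 1869 centre 623.9 155.9 size 44.1 44.1 long-axis 24.8 0.0723111262281529
```

View pics/w6.png

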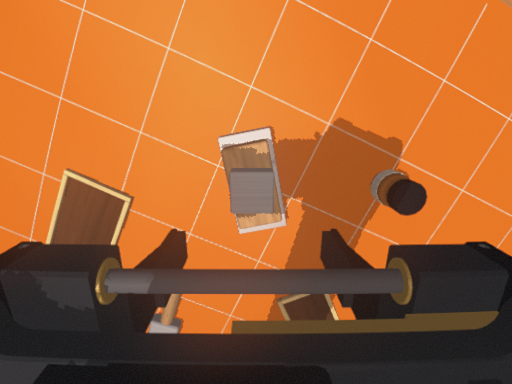

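The wrist view shows the square at (252,192), aligned between the fingers; the jar at (400,190) is clear. I descend and grip.

```bash
python3 -m handwheel '[[0.087,0.001,-0.001,0.025,0,0,0],[0.087,0,0,0.03,0,0,0],[0.087,0,0,0.025,0,0,0],[0.087,0,0,0.015,0,0,0],[0.087,0,0,0.01,0,0,0],[0.087,0,0,0.006,0,0,0],[0.087,0,0,0,0,0,0],[0.087,0,0,0,0,0,0]]' 30; python3 -c "
from h import *
go(623,154,35,-65.5)"
```

```text
time: 13.0
position: [0.6225, 0.155, 0.038]
tool_rot: [-3.072, -0.657, -0.002]
ft_force: [0.0, 0.7, 0.3]
grip_width: 0.999
grip_force: 0.0
t 13.0 at [622.5 155.   38. ] yaw -65.9 shift tool mm [0.  1.1 3. ] in target axes [0.  1.1 3. ] turn deg [ 0.  -0.1 -0.4] j7 -1.2
```

```bash
python3 -m handwheel '[[0.03,0,0,0,0,0,0],[0.03,0,0,0,0,0,0],[0.03,0,0,0,0,0,0],[0.03,0,0,0,0,0,0],[0.03,0,0,0,0,0,0],[0.03,0,0,0,0,0,0],[0.03,0,0,0,0,0,0],[0.03,0,0,0,0,0,0]]' 30
python3 - <<'E'
from h import *
s=ctrl.get_state();p0=np.array(s["position"]);R=Ro.from_rotvec(s["tool_rot"]);go(623,154,35,-65.5)
for n in("side",):
    c=ctrl.camera_info(n);p,d=ctrl.get_image(n);cv2.imwrite("pics/s7.png",cv2.resize(p[150:270,110:270],None,fx=5,fy=5,interpolation=cv2.INTER_CUBIC))
E
```

```text
time: 14.0
position: [0.622, 0.1549, 0.0373]
tool_rot: [-3.072, -0.657, -0.0]
ft_force: [0.2, -0.0, 0.8]
grip_width: 0.5
grip_force: 30.0
t 14.0 at [622.  154.9  37.3] yaw -65.9 shift tool mm [0.6 1.2 2.3] in target axes [0.6 1.2 2.3] turn deg [-0.  -0.  -0.4] j7 -1.2
```

View pics/s7.png

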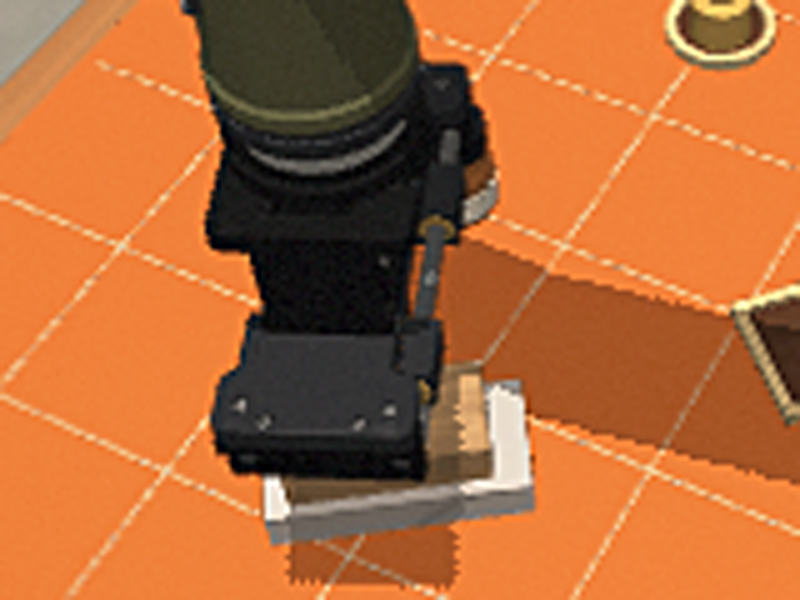

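Opening 43.5 mm means it has the steel square; the side crop shows the gripper over the stack with nothing displaced. I lift and check.

```bash
python3 -m handwheel '[[0.03,0,0,-0.005,0,0,0],[0.03,0,0,-0.01,0,0,0],[0.03,0,0,-0.025,0,0,0],[0.03,0,0,-0.03,0,0,0],[0.03,0,0,-0.02,0,0,0],[0.03,0,0,0,0,0,0],[0.03,0,0,0,0,0,0]]' 35
python3 - <<'E'
from h import *
s=ctrl.get_state();p0=np.array(s["position"]);R=Ro.from_rotvec(s["tool_rot"]);go(476,-3,100,-42.6)
c=ctrl.camera_info("wrist");p,d=ctrl.get_image("wrist");P=cloud(c,d);Z=P[...,2]
T=((P.reshape(-1,3)-p0)@R.as_matrix()).reshape(P.shape)*1000
m=(abs(T[...,1])<20)&(abs(T[...,0])<32)&(T[...,2]<-20)&(T[...,2]>-50);q=T[m];print(m.sum(),np.percentile(q,[1,25,50,75,99],axis=0).round(1).tolist())
A=np.c_[q[:,0],q[:,1],np.ones(len(q))];print("plane",np.linalg.lstsq(A,q[:,2],rcond=None)[0])
k=np.linalg.norm(P[...,:2]-[.622,.152],axis=2)<.07;m=k&(Z>.044)&(Z<.056);print("block",m.sum(),rect(P[m][:,:2]))
cv2.imwrite("pics/w8.png",p)
E
```

```text
time: 14.92
position: [0.6211, 0.1549, 0.1262]
tool_rot: [-3.072, -0.657, 0.003]
ft_force: [-0.4, -0.9, -3.4]
grip_width: 0.499
grip_force: 35.0
t 14.93 at [621.1 154.9 126.2] yaw -65.9 shift tool mm [-196.9   84.8   26.5] in target axes [-214.4    0.    26.2] turn deg [ -0.    0.1 -23.3] j7 -1.24
4119 [[-13.7, -19.6, -36.5], [-2.4, -10.1, -35.4], [8.6, -0.2, -35.0], [19.0, 10.0, -34.4], [24.2, 19.6, -21.5]]
plane [ 1.07170045e-01  1.67499778e-03 -3.50059487e+01]
block 2833 centre 636.9 164.3 size 61.0 50.0 long-axis 35.7
```

```bash
python3 -m handwheel '[[0.03,-0.012,0.005,0,0,0,0],[0.03,-0.024,0.01,0,0,0,0],[0.03,-0.03,0.013,0,0,0,0],[0.03,-0.03,0.013,0,0,0,0],[0.03,-0.03,0.013,0,0,0,0],[0.03,-0.03,0.013,0,0,0,-5],[0.03,-0.025,0.01,0,0,0,-6],[0.03,-0.012,0.005,0,0,0,-6],[0.03,0,0,0,0,0,-6],[0.03,0,0,0,0,0,0]]' 50
python3 - <<'E'
from h import *
s=ctrl.get_state();p0=np.array(s["position"]);R=Ro.from_rotvec(s["tool_rot"]);go(476,-3,60,-42.6)
c=ctrl.camera_info("wrist");p,d=ctrl.get_image("wrist");P=cloud(c,d);Z=P[...,2]
T=((P.reshape(-1,3)-p0)@R.as_matrix()).reshape(P.shape)*1000
m=(abs(T[...,1])<18)&(abs(T[...,0])<32)&(T[...,2]<-31)&(T[...,2]>-45);q=T[m];print(m.sum(),np.percentile(q,[1,25,50,75,99],axis=0).round(1).tolist())
A=np.c_[q[:,0],q[:,1],np.ones(len(q))];print("plane",np.linalg.lstsq(A,q[:,2],rcond=None)[0])
cv2.imwrite("pics/w9.png",p)
E
```

```text
time: 16.23
position: [0.482, -0.0026, 0.1267]
tool_rot: [-2.88, -1.252, 0.001]
ft_force: [-0.1, -0.3, -3.5]
grip_width: 0.495
grip_force: 50.0
t 16.23 at [482.   -2.6 126.7] yaw -43.0 shift tool mm [-4.3 -4.  66.7] in target axes [-4.3 -4.1 66.7] turn deg [-0.1  0.  -0.4] j7 -0.8
3383 [[-13.6, -17.6, -36.5], [-3.3, -9.0, -35.5], [6.8, 0.3, -35.1], [16.3, 9.0, -34.7], [24.0, 17.7, -31.9]]
plane [ 1.58326452e-02  1.63103495e-03 -3.51490261e+01]
```

View pics/w9.png

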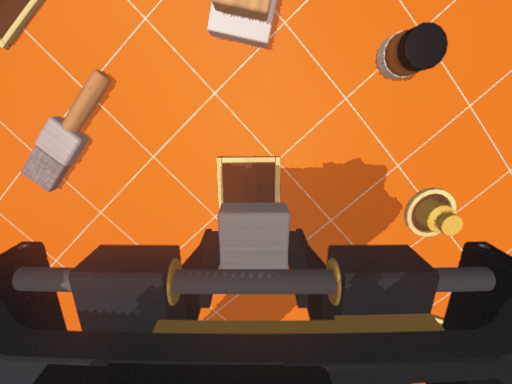

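The wrist view shows the square (253,235) parallel to its tray (248,185), and level. I shift and lower.

```bash
python3 -m handwheel '[[0.03,-0.005,-0.004,0.02,0,0,0],[0.03,0,0,0.03,0,0,0],[0.03,0,0,0.03,0,0,0],[0.03,0,0,0.025,0,0,0],[0.03,0,0,0.015,0,0,0],[0.03,0,0,0.006,0,0,0],[0.03,0,0,0.0,0,0,0],[0.03,0,0,0,0,0,0]]' 50; python3 -c "
from h import *
go(476,-3,-9,-42.6)
c=ctrl.camera_info('wrist');p,d=ctrl.get_image('wrist');P=cloud(c,d)
cv2.imwrite('pics/w10.png',p[130:330,150:350].repeat(3,0).repeat(3,1))"
```

```text
time: 17.27
position: [0.4776, -0.0028, 0.0021]
tool_rot: [2.88, 1.256, 0.003]
ft_force: [0.5, 0.2, -3.8]
grip_width: 0.497
grip_force: 50.0
t 17.27 at [477.6  -2.8   2.1] yaw -42.9 shift tool mm [-1.3 -1.  11.1] in target axes [-1.3 -1.  11.1] turn deg [ 0.  -0.1 -0.3] j7 -0.65
```

View pics/w10.png

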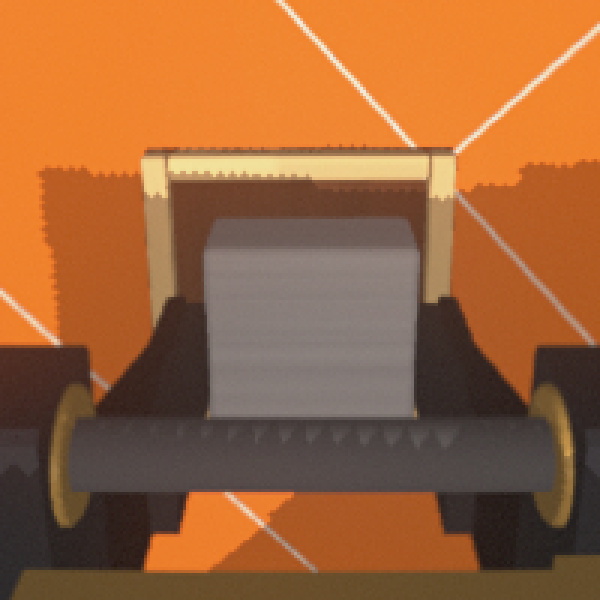

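The wrist crop shows the square inside the tray outline with clearance on each side. I lower it the remaining 11 mm.

```bash
python3 -m handwheel '[[0.03,-0.001,-0.001,0.005,0,0,0],[0.03,0,0,0.003,0,0,0],[0.03,0,0,0.0,0,0,0]]'; python3 -m handwheel '[[0.03,0,0,0.0015,0,0,0],[0.03,0,0,0.001,0,0,0],[0.03,0,0,0,0,0,0]]'
```

```text
time: 17.7
position: [0.475, -0.0029, -0.0071]
tool_rot: [-2.88, -1.256, 0.001]
ft_force: [-0.8, -0.4, -3.5]
grip_width: 0.497
grip_force: 50.0
time: 18.08
position: [0.4754, -0.0029, -0.0088]
tool_rot: [-2.879, -1.256, 0.0]
ft_force: [-2.7, 0.4, 3.3]
grip_width: 0.49
grip_force: 50.0
```

Contact felt; I release and retreat.

```bash
python3 -m handwheel '[[0.046,0,0,0,0,0,0],[0.05,0,0,0,0,0,0],[0.055,0,0,0,0,0,0],[0.055,0,0,0,0,0,0],[0.06,0,0,-0.02,0,0,0],[0.087,0,0,-0.04,0,0,0],[0.087,0,0,-0.045,0,0,0],[0.087,0,0,-0.04,0,0,0],[0.087,0,0,0,0,0,0]]' 30
python3 -c "
from h import *
c=ctrl.camera_info('wrist');p,d=ctrl.get_image('wrist');P=cloud(c,d)
m=(abs(P[...,2]-.026)<.006)&(np.linalg.norm(P[...,:2]-[.476,-.003],axis=2)<.04);q=P[m];print(m.sum(),rect(q[:,:2]),np.median(q[:,2]))
print('tilt',np.linalg.lstsq(np.c_[q[:,:2],np.ones(len(q))],q[:,2],rcond=None)[0])
cv2.imwrite('pics/w11.png',p)
go(623.5,153,150,-54.3)"
```

```text
time: 19.2
position: [0.4779, -0.0025, 0.1388]
tool_rot: [2.879, 1.256, 0.011]
ft_force: [0.9, -0.1, -0.0]
grip_width: 0.982
grip_force: 0.0
1477 centre 476.8 -1.1 size 44.0 43.9 long-axis -42.7 0.026268257496710527
tilt [-0.00751845 -0.00888674  0.02977261]
t 19.25 at [476.3  -2.6 136.8] yaw -42.9 shift tool mm [214.2   2.  -12.5] in target axes [210.4 -40.5 -13.2] turn deg [ 0.  -0.2 11.4] j7 -0.82
```

View pics/w11.png

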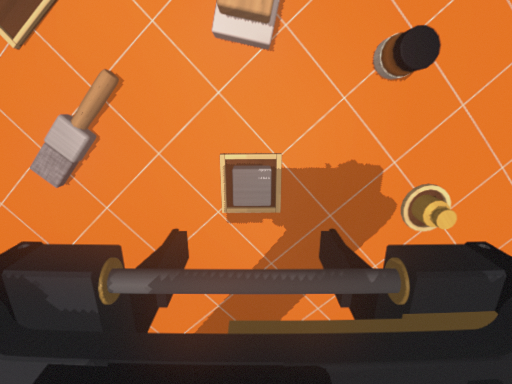

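The wrist view shows the square flat in its tray at (252,185), weight at (435,212) in its own. Next is the wooden block.

```bash
python3 -m handwheel '[[0.087,0.02,0,-0.012,0,0,0],[0.087,0.035,0,0,0,0,0],[0.087,0.035,0,0,0,0,0],[0.087,0.035,0,0,0,0,0],[0.087,0.035,0,0,0,0,0],[0.087,0.03,0,0,0,0,0],[0.087,0.016,0,0,0,0,0],[0.087,0.008,0.002,0,0,0,6],[0.087,0,0,0,0,0,5.4],[0.087,0,0,0,0,0,0],[0.087,0,0,0,0,0,0]]' 30
python3 - <<'E'
from h import *
go(623.5,153.5,9,-54.3)
c=ctrl.camera_info("wrist");p,d=ctrl.get_image("wrist");P=cloud(c,d);Z=P[...,2]
k=np.linalg.norm(P[...,:2]-[.622,.152],axis=2)<.07
for n,a,b in(("slab",.018,.03),("block",.044,.056)):
    m=k&(Z>a)&(Z<b); print(n,m.sum(),rect(P[m][:,:2]),np.nanmedian(Z[m]))
E
```

```text
time: 20.62
position: [0.622, 0.152, 0.1473]
tool_rot: [2.99, 0.965, -0.001]
ft_force: [-0.1, 0.2, 0.2]
grip_width: 1.0
grip_force: 0.0
t 20.62 at [622.  152.  147.3] yaw -54.2 shift tool mm [  2.3  -0.3 138.3] in target axes [  2.2  -0.3 138.3] turn deg [-0.   0.   0.1] j7 -1.02
slab 1259 centre 622.3 153.0 size 119.9 60.2 long-axis 35.0 0.024155883835086343
block 3789 centre 624.9 155.6 size 90.8 50.0 long-axis 35.6 0.05027254217840291
```

```bash
python3 -m handwheel '[[0.087,0.002,-0.001,0.025,0,0,0],[0.087,0,0,0.035,0,0,0],[0.087,0,0,0.035,0,0,0],[0.087,0,0,0.025,0,0,0],[0.087,0,0,0.013,0,0,0],[0.087,0,0,0.007,0,0,0],[0.087,0,0,0,0,0,0],[0.03,0,0,0,0,0,0],[0.03,0,0,0,0,0,0],[0.03,0,0,0,0,0,0],[0.03,0,0,0,0,0,0],[0.03,0,0,0,0,0,0]]' 30; python3 -m handwheel '[[0.03,0,0,0,0,0,0],[0.03,0,0,0,0,0,0],[0.03,0,0,0,0,0,0]]'
```

```text
time: 22.18
position: [0.6235, 0.1546, 0.0079]
tool_rot: [-2.99, -0.964, -0.0]
ft_force: [-0.6, -0.5, 0.4]
grip_width: 0.571
grip_force: 30.0
time: 22.55
position: [0.6235, 0.1546, 0.0079]
tool_rot: [-2.99, -0.964, -0.0]
ft_force: [-0.0, -0.3, 2.3]
grip_width: 0.566
grip_force: 30.0
```

```bash
python3 -m handwheel '[[0.03,0,0,-0.005,0,0,0],[0.03,0,0,-0.01,0,0,0],[0.03,0,0,-0.025,0,0,0],[0.03,0,0,-0.035,0,0,0],[0.03,0,0,-0.03,0,0,0],[0.03,0,0,-0.015,0,0,0],[0.03,0,0,0,0,0,0],[0.03,0,0,0,0,0,0]]' 35
python3 - <<'E'
from h import *
s=ctrl.get_state();p0=np.array(s["position"]);R=Ro.from_rotvec(s["tool_rot"]);go(477.5,-331,130,-64.2)
c=ctrl.camera_info("wrist");p,d=ctrl.get_image("wrist");P=cloud(c,d);Z=P[...,2]
T=((P.reshape(-1,3)-p0)@R.as_matrix()).reshape(P.shape)*1000
m=(abs(T[...,1])<20)&(abs(T[...,0])<55)&(T[...,2]<-36)&(T[...,2]>-52);q=T[m];print(m.sum(),np.percentile(q,[1,50,99],axis=0).round(1).tolist())
A=np.c_[q[:,0],q[:,1],np.ones(len(q))];print("plane",np.linalg.lstsq(A,q[:,2],rcond=None)[0])
m=(np.linalg.norm(P[...,:2]-[.622,.152],axis=2)<.075)&(abs(Z-.024)<.006);print("slab",m.sum(),rect(P[m][:,:2]))
E
```

```text
time: 23.55
position: [0.6225, 0.1545, 0.1264]
tool_rot: [-2.99, -0.964, 0.003]
ft_force: [-0.7, 0.9, -2.0]
grip_width: 0.569
grip_force: 35.0
t 23.55 at [622.5 154.5 126.4] yaw -54.3 shift tool mm [-401.2  309.4   -3. ] in target axes [-341.8  374.    -3.6] turn deg [-0.   0.1  9.9] j7 -1.02
7683 [[-42.1, -19.6, -43.8], [16.1, -0.2, -42.5], [46.8, 19.6, -38.9]]
plane [ 5.29254003e-03  1.38460544e-03 -4.24422921e+01]
slab 2036 centre 656.2 176.8 size 60.2 37.0 long-axis -54.5
```

```bash
python3 -m handwheel '[[0.03,-0.018,0.014,-0.003,0,0,0],[0.03,-0.036,0.028,0,0,0,0],[0.03,-0.043,0.033,0,0,0,0],[0.03,-0.043,0.033,0,0,0,0],[0.03,-0.043,0.033,0,0,0,0],[0.03,-0.043,0.033,0,0,0,0],[0.03,-0.043,0.033,0,0,0,0],[0.03,-0.043,0.033,0,0,0,0],[0.03,-0.043,0.033,0,0,0,0],[0.03,-0.03,0.023,0,0,0,0],[0.03,-0.016,0.013,0,0,0,5],[0.03,0,0,0,0,0,5]]' 35; python3 -m handwheel '[[0.03,0,0,0,0,0,0],[0.03,0,0,0,0,0,0]]'
python3 - <<'E'
from h import *
s=ctrl.get_state();p0=np.array(s["position"]);R=Ro.from_rotvec(s["tool_rot"]);go(477.5,-331,60,-64.2)
c=ctrl.camera_info("wrist");p,d=ctrl.get_image("wrist");P=cloud(c,d);Z=P[...,2]
T=((P.reshape(-1,3)-p0)@R.as_matrix()).reshape(P.shape)*1000
m=(abs(T[...,1])<20)&(abs(T[...,0])<55)&(T[...,2]<-36)&(T[...,2]>-52);q=T[m];print(m.sum(),np.percentile(q,[1,50,99],axis=0).round(1).tolist())
cv2.imwrite("pics/w12.png",p)
E
```

```text
time: 25.1
position: [0.4763, -0.3327, 0.1306]
tool_rot: [3.066, 0.684, -0.001]
ft_force: [-0.0, 1.0, -1.6]
grip_width: 0.572
grip_force: 35.0
time: 25.35
position: [0.4785, -0.3296, 0.1305]
tool_rot: [-3.062, -0.702, 0.0]
ft_force: [-0.2, -0.0, -0.9]
grip_width: 0.572
grip_force: 35.0
t 25.35 at [ 478.5 -329.6  130.5] yaw -64.2 shift tool mm [-1.5  0.9 70.5] in target axes [-1.5  0.8 70.5] turn deg [-0. -0.  0.] j7 -0.32
7700 [[-42.1, -19.6, -43.9], [16.1, -0.2, -42.5], [46.9, 19.6, -38.8]]
```

View pics/w12.png

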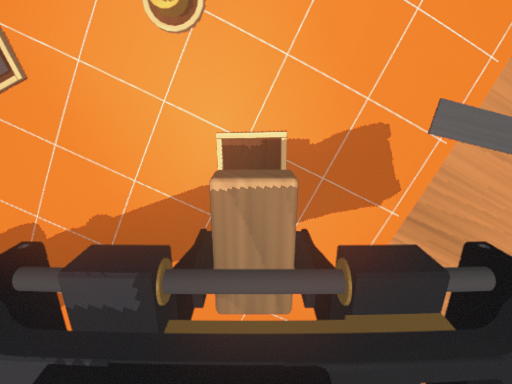

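The wrist view shows the block (254,240) parallel to its tray (252,150) and centred across it. I lower to just above the floor.

```bash
python3 -m handwheel '[[0.03,-0.002,0.001,0.025,0,0,0],[0.03,0,0,0.035,0,0,0],[0.03,0,0,0.035,0,0,0],[0.03,0,0,0.025,0,0,0],[0.03,0,0,0.012,0,0,0],[0.03,0,0,0.004,0,0,0],[0.03,0,0,0.0,0,0,0],[0.03,0,0,0,0,0,0]]' 35; python3 -c "
from h import *
go(477.5,-331,-12,-64.2)
p,d=ctrl.get_image('wrist')
cv2.imwrite('pics/w13.png',p[130:330,150:350].repeat(3,0).repeat(3,1))"
```

```text
time: 26.4
position: [0.4777, -0.3327, -0.0043]
tool_rot: [3.062, 0.699, 0.002]
ft_force: [0.1, 0.5, -1.2]
grip_width: 0.567
grip_force: 35.0
t 26.4 at [ 477.7 -332.7   -4.3] yaw -64.3 shift tool mm [ 0.6 -1.6  7.7] in target axes [ 0.6 -1.6  7.7] turn deg [ 0.1 -0.1 -0.1] j7 -0.2
```

View pics/w13.png

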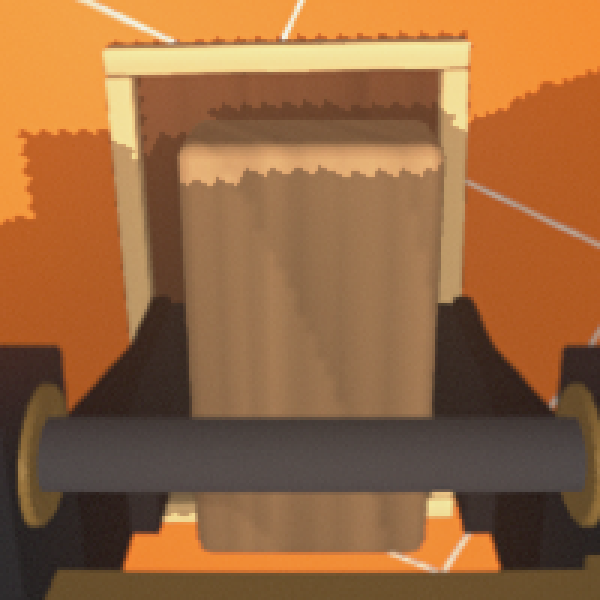

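The crop shows the block about 4 mm too far right (+tool y) in the tray: its edges are at 190–430, the inner walls at 140–440. I shift −3 mm while lowering.

```bash
python3 -m handwheel '[[0.03,0,-0.003,0.0,0,0,0],[0.03,0,0,0.003,0,0,0],[0.03,0,0,0.002,0,0,0],[0.03,0,0,0.0,0,0,0]]'; python3 -m handwheel '[[0.03,0,0,0.0015,0,0,0],[0.03,0,0,0.001,0,0,0],[0.03,0,0,0,0,0,0]]'; python3 -c "
from h import *
go(477.5,-331,-12,-64.2)"
```

```text
time: 26.95
position: [0.4755, -0.3294, -0.0105]
tool_rot: [-3.062, -0.699, 0.001]
ft_force: [-0.3, -0.1, -1.1]
grip_width: 0.57
grip_force: 35.0
time: 27.32
position: [0.4756, -0.3296, -0.0122]
tool_rot: [-3.062, -0.699, -0.0]
ft_force: [-2.2, 1.5, 4.7]
grip_width: 0.573
grip_force: 35.0
t 27.32 at [ 475.6 -329.6  -12.2] yaw -64.3 shift tool mm [ 1.1  2.1 -0.2] in target axes [ 1.1  2.1 -0.2] turn deg [-0.  -0.  -0.1] j7 -0.2
```

Down on the floor; I release and check.

```bash
python3 -m handwheel '[[0.052,0,0,0,0,0,0],[0.056,0,0,0,0,0,0],[0.06,0,0,0,0,0,0],[0.06,0,0,0,0,0,0],[0.065,0,0,-0.02,0,0,0],[0.087,0,0,-0.04,0,0,0],[0.087,0,0,-0.05,0,0,0],[0.087,0,0,-0.04,0,0,0],[0.087,0,0,0,0,0,0]]' 30
python3 -c "
from h import *
c=ctrl.camera_info('wrist');p,d=ctrl.get_image('wrist');P=cloud(c,d)
m=(abs(P[...,2]-.030)<.006)&(np.linalg.norm(P[...,:2]-[.4775,-.331],axis=2)<.07);q=P[m];print(m.sum(),rect(q[:,:2]),np.median(q[:,2]))
print('tilt',np.linalg.lstsq(np.c_[q[:,:2],np.ones(len(q))],q[:,2],rcond=None)[0])
m=(p.max(2)<130)&(abs(P[...,2]-.004)<.003)&(np.linalg.norm(P[...,:2]-[.4775,-.331],axis=2)<.07);print('floor',rect(P[m][:,:2]))
c=ctrl.camera_info('top');p,d=ctrl.get_image('top');P=cloud(c,d)
m=(abs(P[...,2]-.030)<.006)&(np.linalg.norm(P[...,:2]-[.4775,-.331],axis=2)<.07);q=P[m];print('top',m.sum(),rect(q[:,:2]))
m=(abs(P[...,2]-.024)<.006)&(np.linalg.norm(P[...,:2]-[.622,.152],axis=2)<.08);q=P[m];print('slab',m.sum(),rect(q[:,:2]))
go(622,151.5,150,-54.9)"
```

```text
time: 28.45
position: [0.4777, -0.3315, 0.1419]
tool_rot: [3.059, 0.698, 0.01]
ft_force: [-0.4, -0.4, -0.7]
grip_width: 0.989
grip_force: 0.0
3464 centre 477.0 -328.8 size 91.3 50.1 long-axis 25.7 0.030295554545912165
tilt [-2.76135972e-03  8.73113865e-05  3.16022934e-02]
floor centre 476.7 -328.2 size 107.5 65.8 long-axis 27.0
top 314 centre 504.6 -317.0 size 51.5 32.9 long-axis -64.5
slab 1274 centre 621.2 150.2 size 121.9 60.3 long-axis 35.1
t 28.55 at [ 475.8 -329.5  138. ] yaw -64.3 shift tool mm [ 340.5 -369.9  -11.7] in target axes [ 396.2 -309.5  -12. ] turn deg [ 0.  -0.1 -9.4] j7 -0.32
```

Block centred in its tray within 1 mm and flat. Now back for the slab.

```bash
python3 -m handwheel '[[0.087,0.018,-0.019,-0.01,0,0,0],[0.087,0.036,-0.039,0,0,0,0],[0.087,0.036,-0.039,0,0,0,0],[0.087,0.036,-0.039,0,0,0,0],[0.087,0.036,-0.039,0,0,0,0],[0.087,0.036,-0.039,0,0,0,0],[0.087,0.036,-0.039,0,0,0,0],[0.087,0.036,-0.039,0,0,0,0],[0.087,0.036,-0.039,0,0,0,0],[0.087,0.024,-0.027,0,0,0,0],[0.087,0.01,-0.012,0,0,0,-4.7],[0.087,0,0,0,0,0,-4.7]]' 30
python3 -m handwheel '[[0.087,0,0,0,0,0,0],[0.087,0,0,0,0,0,0]]'
python3 - <<'E'
from h import *
go(622,152.5,-10,-54.9)
c=ctrl.camera_info("wrist");p,d=ctrl.get_image("wrist");P=cloud(c,d);Z=P[...,2]
k=np.linalg.norm(P[...,:2]-[.622,.152],axis=2)<.08
m=k&(Z>.018)&(Z<.03); print(m.sum(),rect(P[m][:,:2]),np.nanmedian(Z[m]))
E
```

```text
time: 30.05
position: [0.6201, 0.1535, 0.1451]
tool_rot: [2.992, 0.957, -0.005]
ft_force: [-1.2, -0.3, 0.4]
grip_width: 1.004
grip_force: 0.0
time: 30.3
position: [0.6208, 0.1507, 0.1465]
tool_rot: [2.996, 0.945, -0.002]
ft_force: [0.7, -1.0, -0.5]
grip_width: 1.003
grip_force: 0.0
t 30.3 at [620.8 150.7 146.5] yaw -55.0 shift tool mm [  2.2  -0.7 156.5] in target axes [  2.   -0.8 156.5] turn deg [-0.   0.1 -0.1] j7 -1.02
5138 centre 622.4 153.1 size 119.6 60.1 long-axis 35.1 0.024359883322358063
```

```bash
python3 -m handwheel '[[0.087,0.002,-0.001,0.025,0,0,0],[0.087,0,0,0.04,0,0,0],[0.087,0,0,0.04,0,0,0],[0.087,0,0,0.03,0,0,0],[0.087,0,0,0.016,0,0,0],[0.087,0,0,0.009,0,0,0],[0.087,0,0,0,0,0,0],[0.04,0,0,0,0,0,0],[0.04,0,0,0,0,0,0],[0.04,0,0,0,0,0,0],[0.04,0,0,0,0,0,0],[0.04,0,0,0,0,0,0]]' 40; python3 -m handwheel '[[0.04,0,0,0,0,0,0],[0.04,0,0,0,0,0,0],[0.04,0,0,0,0,0,0]]' 55
```

```text
time: 31.85
position: [0.6227, 0.1534, -0.0123]
tool_rot: [-2.995, -0.948, -0.001]
ft_force: [-1.0, -0.7, 2.1]
grip_width: 0.685
grip_force: 40.0
time: 32.22
position: [0.6227, 0.1534, -0.0124]
tool_rot: [-2.995, -0.948, -0.001]
ft_force: [-1.3, -0.7, 5.4]
grip_width: 0.68
grip_force: 55.0
```

```bash
python3 -m handwheel '[[0.04,0,0,-0.005,0,0,0],[0.04,0,0,-0.01,0,0,0],[0.04,0,0,-0.02,0,0,0],[0.04,0,0,-0.03,0,0,0],[0.04,0,0,-0.03,0,0,0],[0.04,0,0,-0.02,0,0,0],[0.04,0,0,-0.005,0,0,0],[0.04,0,0,0,0,0,0]]' 60
python3 - <<'E'
from h import *
s=ctrl.get_state();p0=np.array(s["position"]);R=Ro.from_rotvec(s["tool_rot"]);go(465,331.5,110,-90.5)
c=ctrl.camera_info("wrist");p,d=ctrl.get_image("wrist");P=cloud(c,d);Z=P[...,2]
T=((P.reshape(-1,3)-p0)@R.as_matrix()).reshape(P.shape)*1000
m=(abs(T[...,1])<25)&(abs(T[...,0])<75)&(T[...,2]<-30)&(T[...,2]>-46);q=T[m];print(m.sum(),np.percentile(q,[1,50,99],axis=0).round(1).tolist())
A=np.c_[q[:,0],q[:,1],np.ones(len(q))];print("plane",np.linalg.lstsq(A,q[:,2],rcond=None)[0])
E
```

```text
time: 33.22
position: [0.622, 0.1534, 0.107]
tool_rot: [-2.995, -0.948, 0.001]
ft_force: [-0.1, -0.1, -4.4]
grip_width: 0.68
grip_force: 60.0
t 33.23 at [622.  153.4 107. ] yaw -54.9 shift tool mm [ -25.9 -236.    -2.9] in target axes [-158.6 -176.7   -3. ] turn deg [-0.   0.  35.6] j7 -1.0
11813 [[-52.6, -24.5, -38.0], [19.4, -0.2, -36.6], [59.0, 24.5, -34.7]]
plane [ 2.32068991e-03  1.38866495e-03 -3.66274191e+01]
```

Slab held level. I carry it to its tray.

```bash
python3 -m handwheel '[[0.04,-0.001,-0.012,-0.003,0,0,0],[0.04,-0.003,-0.026,0,0,0,0],[0.04,-0.004,-0.034,0,0,0,0],[0.04,-0.004,-0.034,0,0,0,0],[0.04,-0.004,-0.034,0,0,0,0],[0.04,-0.004,-0.034,0,0,0,0],[0.04,-0.003,-0.030,0,0,0,0],[0.04,-0.002,-0.02,0,0,0,0],[0.04,-0.001,-0.012,0,0,0,0],[0.04,0,0,0,0,0,5],[0.04,0,0,0,0,0,7],[0.04,0,0,0,0,0,7]]' 60; python3 -m handwheel '[[0.04,0,0,0,0,0,7],[0.04,0,0,0,0,0,6],[0.04,0,0,0,0,0,3.6],[0.04,0,0,0,0,0,0],[0.04,0,0,0,0,0,0]]'
python3 - <<'E'
from h import *
s=ctrl.get_state();p0=np.array(s["position"]);R=Ro.from_rotvec(s["tool_rot"]);go(465,331.5,0,-90.5)
c=ctrl.camera_info("wrist");p,d=ctrl.get_image("wrist");P=cloud(c,d);Z=P[...,2]
T=((P.reshape(-1,3)-p0)@R.as_matrix()).reshape(P.shape)*1000
m=(abs(T[...,1])<25)&(abs(T[...,0])<75)&(T[...,2]<-30)&(T[...,2]>-46);q=T[m];print(m.sum(),np.percentile(q,[1,50,99],axis=0).round(1).tolist())
m=(p.max(2)<130)&(abs(Z-.004)<.003)&(abs(P[...,0]-.465)<.09)&(abs(P[...,1]-.33)<.06);print('floor',rect(P[m][:,:2]),P[m].min(0),P[m].max(0))
cv2.imwrite("pics/w14.png",p)
E
```

```text
time: 34.78
position: [0.4652, 0.3309, 0.11]
tool_rot: [3.111, 0.433, -0.0]
ft_force: [-0.4, 0.6, -4.7]
grip_width: 0.679
grip_force: 60.0
time: 35.4
position: [0.4653, 0.3313, 0.1102]
tool_rot: [3.141, -0.012, -0.0]
ft_force: [1.8, 0.2, -4.2]
grip_width: 0.677
grip_force: 60.0
t 35.4 at [465.3 331.3 110.2] yaw -90.4 shift tool mm [ -0.3  -0.3 110.2] in target axes [ -0.3  -0.2 110.2] turn deg [0.  0.  0.1] j7 -2.07
11801 [[-52.3, -24.5, -38.0], [19.5, -0.1, -36.7], [59.0, 24.5, -34.7]]
floor centre 521.4 328.2 size 75.9 24.0 long-axis 89.4 [0.50925732 0.29027915 0.00216146] [0.53343648 0.36631801 0.00666359]
```

View pics/w14.png

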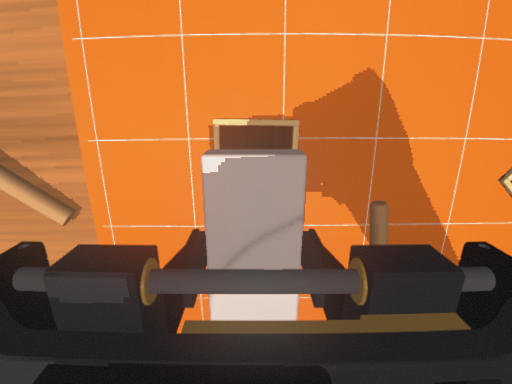

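The wrist view shows the slab (254,230) parallel to its tray (256,135); the floor edges give the tray centre as (465.4, 328.3). I correct 3 mm and lower.

```bash
python3 -m handwheel '[[0.04,0,0.003,0.02,0,0,0],[0.04,0,0,0.03,0,0,0],[0.04,0,0,0.025,0,0,0],[0.04,0,0,0.02,0,0,0],[0.04,0,0,0.01,0,0,0],[0.04,0,0,0.004,0,0,0],[0.04,0,0,0.0,0,0,0],[0.04,0,0,0,0,0,0]]' 60; python3 -c "
from h import *
go(465.4,328.3,-8.4,-90.5)
p,d=ctrl.get_image('wrist')
cv2.imwrite('pics/w15.png',p[130:330,150:350].repeat(3,0).repeat(3,1))"
```

```text
time: 36.45
position: [0.4659, 0.3289, 0.0021]
tool_rot: [-3.14, 0.013, -0.002]
ft_force: [0.1, -0.2, -3.4]
grip_width: 0.679
grip_force: 60.0
t 36.45 at [465.9 328.9   2.1] yaw -90.5 shift tool mm [-0.5  0.6 10.5] in target axes [-0.5  0.6 10.5] turn deg [-0.1 -0.1  0. ] j7 -1.97
```

View pics/w15.png

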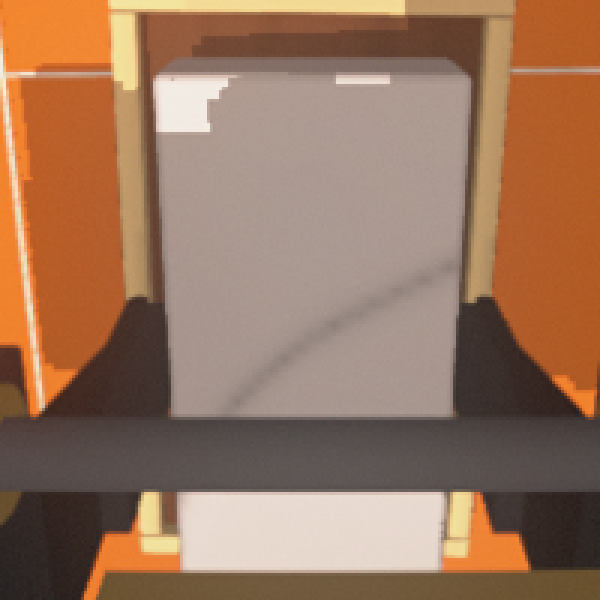

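The crop shows the slab centred across the tray. I lower the remaining 10 mm.

```bash
python3 -m handwheel '[[0.04,0,0,0.005,0,0,0],[0.04,0,0,0.003,0,0,0],[0.04,0,0,0.0,0,0,0]]'; python3 -m handwheel '[[0.04,0,0,0.001,0,0,0],[0.04,0,0,0.001,0,0,0],[0.04,0,0,0,0,0,0]]'
```

```text
time: 36.88
position: [0.465, 0.3282, -0.0071]
tool_rot: [3.141, -0.013, -0.001]
ft_force: [0.5, -1.1, -3.8]
grip_width: 0.681
grip_force: 60.0
time: 37.25
position: [0.4654, 0.3284, -0.0083]
tool_rot: [-3.141, 0.013, -0.0]
ft_force: [-1.1, -1.1, 0.9]
grip_width: 0.678
grip_force: 60.0
```

Touched down; I release, rise and check everything.

```bash
python3 -m handwheel '[[0.062,0,0,0,0,0,0],[0.066,0,0,0,0,0,0],[0.07,0,0,0,0,0,0],[0.07,0,0,0,0,0,0],[0.075,0,0,-0.02,0,0,0],[0.087,0,0,-0.04,0,0,0],[0.087,0,0,-0.05,0,0,0],[0.087,0,0,-0.05,0,0,0],[0.087,0,0,-0.02,0,0,0],[0.087,0,0,0,0,0,0],[0.087,0,0,0,0,0,0]]' 20
python3 -c "
from h import *
c=ctrl.camera_info('wrist');p,d=ctrl.get_image('wrist');P=cloud(c,d)
m=(abs(P[...,2]-.028)<.006)&(np.linalg.norm(P[...,:2]-[.465,.328],axis=2)<.08);q=P[m];print(m.sum(),rect(q[:,:2]),np.median(q[:,2]))
print('tilt',np.linalg.lstsq(np.c_[q[:,:2],np.ones(len(q))],q[:,2],rcond=None)[0])
c=ctrl.camera_info('side');p,d=ctrl.get_image('side');P=cloud(c,d)
for n,x,y,h in(('weight',615,-173,48),('square',476,-2,26),('block',477,-329,30)):
  m=(abs(P[...,2]*1000-h)<6)&(np.linalg.norm(P[...,:2]*1000-[x,y],axis=2)<60);print(n,rect(P[m][:,:2]),np.median(P[m][:,2]))
print(ctrl.get_state()['time']);cv2.imwrite('pics/s16.png',p)"
```

```text
time: 38.62
position: [0.4642, 0.3279, 0.1697]
tool_rot: [3.14, -0.013, -0.003]
ft_force: [-0.3, -0.8, -0.3]
grip_width: 1.001
grip_force: 0.0
4617 centre 465.3 328.4 size 118.8 60.1 long-axis -0.6 0.028378780881233016
tilt [-0.00123672  0.00080801  0.0286661 ]
weight centre 607.3 -168.7 size 20.8 5.2 long-axis -88.4 0.0466049752387536
square centre 476.8 1.3 size 45.4 45.3 long-axis 48.7 0.02540556605530401
block centre 475.9 -325.0 size 92.6 51.3 long-axis 24.9 0.02943725659399732
38.725
```

View pics/s16.png

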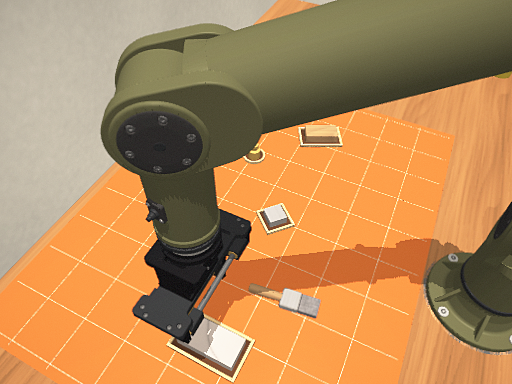

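The side view shows the slab (215,345), square (276,215), block (321,135) and weight (254,152) all in their trays, the brush untouched and the gripper clear. I hand in.

```bash
python3 -c "
from bench import ctrl
print(ctrl.close_job())"
```

```text
the job is handed in; nothing more can be done
None
```

I moved all four pieces, top down, each flat into its own tray with the same side up, and handed the job in at about 39 s of the 112 s; the judge returned no result, only that it was handed in.

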